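Clamp a slotted plate on its fixture with a sprung hook clamp

ROBOT

A 7-joint arm with a two-finger parallel gripper is mounted at the origin on a cart in front of the work surface, level with it; the furniture and walls round the work are solid. World frame = base frame: x ahead of the robot, y to its left, z up, the work surface at z = 0. Lengths are in m, angles in rad, forces in N, time in s.
With the tool pointing down it reaches from about 0.35 to 0.9 m from the base axis. Payload 8.1 kg.
Tool frame: the origin (TCP) lies at the centre of the arm's flange, where the gripper is bolted on; the fingertips stand 178 mm ahead of it and the grasp point (between the pads) lies 159 mm ahead of it; x points along the fingers, z is the direction in which the jaws open and shut, and the axes are right-handed (so a half turn about x gives the same grasp; the last joint's range is limited). The gripper opens to 92 mm and grips with 3 to 60 N. Pads are 19 mm wide; open, the fingers measure 130 mm over their backs; the gripper's body (75 mm by 190 mm) begins 47 mm behind the grasp point.
Start: joints at [-1.307, 0.434, 0.025, 1.573, -0.012, 1.134, -0.075], TCP at [0.224, 0.583, 0.405] pointing down, gripper open.
Joint ranges: [-2.62, 2.62], [-0.44, 2.09], [-1.27, 1.32], [0.08, 2.57], [-1.32, 4.46], [0.12, 2], [-2.74, 2.74]. Speed limits (rad/s): [2.22, 2.22, 3.01, 3.01, 3.14, 3.14, 3.14].

INTERFACE

Orientations are given as a rotation vector (axis times angle).
In Python, from cell import arm, get_image, search_frame, pinpoint gives the robot as it stands.
- The arm moves only by the tool arm_command, never from a script. Its argument "motion" is a list of rows, each a list of 7 numbers: the finger opening in mm, from 0 to 91.8, then the shift along the tool's x, y, z in mm, then the turn, a rotation vector about the tool's x, y, z in degrees. In form: [[fingers, x, y, z, ax, ay, az], ...]. A call has 1 to 5 rows; each row shifts and turns the commanded pose from where the row before left it, along the tool's axes as they then stand; what a row does not reach is not made up. A row lasts 1/8 s, in which the tool goes at most 62.5 mm and 10.7 degrees, less where a joint would pass 70% of its speed; a pose out of reach is approached as far as the arm can. A call with a gripper value outside its range is refused whole. The fingers move at their own pace and stop on an object; "newtons" is the grip in N (left out, the last holds). Time passes only in rows, so rows that do not move let the fingers close. It gives the time, the measured TCP pose, the force and the opening at its end, in the units of the state.
- arm.observe(): the state, without advancing time (a new reading comes with each control period).
- get_image(name): name is "scene" or "top" or "wrist"; returns a dict with "frame" (384x512x3 uint8, red, green, blue), "range_z" (384x512 float32, m along the optical axis (not along the pixel's ray), 0 where there is no reading), "K" (3x3 intrinsics, pixels), "distortion" ([k1, k2, p1, p2, k3] as OpenCV has them; the pictures are not rectified), "origin" and "rotation" of the camera in the world; the wrist camera has in their place "tool_from_camera" (4x4, takes a point from camera to tool coordinates, whose origin is the TCP and whose axes are the tool frame's). Camera axes: x right, y down, z forward; pixel columns grow to the right and rows downward; lengths in m; the calibration is good to about 2 mm. A picture is of the moment at which its call begins: read the wrist's pose just before it.
- arm.sign_off(): hands the job in, once; it reports no verdict.
Trained networks look in the newest picture that a camera, given by its name, has taken for a name from the list of things; names that differ only in an ending like _2 or _b are one class to them, and where a whole thing is asked for, a point or a joint stands for the part that bears it (a point fixed in the world has none). Each returns a list of dicts, best first, with "p" (0 to 1); they miss things now and then, are a little off and sometimes report something else, mostly with a low value. They report only what shows in the picture. A call takes as long as a camera call. They do not tell look-alikes from the thing itself.
- search_frame(camera, target): "point" ([x, y, z] in m, in world coordinates, good to about 4 mm: the middle of the surface that is visible of it).
- pinpoint(camera, target): "point" ([x, y, z] in m, in world coordinates, good to about 4 mm: a listed point, or the origin of a listed thing).
The state is a dict: "clock": time; "joints": joint angles; "dq": joint speeds; "joint_efforts": joint torques, N m; "position": TCP position; "ee_rot": TCP orientation; "force": force on the tool from outside, world axes, zero at the start; "ft_torque": the same for the moment, N m; "width": opening from 0.0 (shut) to 1.0 (fully open).
Only numpy, scipy, OpenCV 4.12 (cv2) and the standard library are available. Lean on these libraries where they do the work, as an engineer would, in place of code of your own. Each camera call takes 0.05 s, during which the arm holds its last target. There are 200 camera calls.

TASK

Lay the loose slotted plate flat in the nest on top of the rail fixture, then take the bar-headed sprung hook clamp from the rack and clamp the plate with it: stand the clamp in the plate's slot with its foot on the plate, press its head down so that the hook extends, slide the hook under the fixture's cross post, and keep hold of the head while you ease it back up, never letting it snap, until the hook bears up on the post and the clamp stands firm on its own. Leave the ball-knob pin, the oiler, the mug and the gauge block where they stand.

Things in the scene. Friction and masses are not known exactly. Their poses are not given: they have to be found in the camera images.
- nest (a point): Centre of the nest on the fixture (fixed to the bench), level with the tops of its two rails, 60 mm above the bench. x runs along the rails, z up. The plate lies here lengthways along x, between eight taper-topped steel dowels that stand 10 mm above the rails: 10 mm ones at x = +-48, y = +-40 and 9 mm ones at x = +-72.5, y = +-21; 3 mm play all round. Outer faces of the rails at y = +-26.
- post (a point): Centre of the fixture's cross post: a level round steel bar of 10 mm diameter along y between the two rails (32 mm apart inside), at nest x = -20 mm, y = 0, 22 mm below the rail tops. 21 mm of free depth below it, then the 12 mm base plate, 190 x 100 mm, on the bench. Axes as nest.
- plate_mid (a point): Centre (half-way up) of the loose aluminium plate, 130 (x) x 64 (y) x 12 (z) mm, 0.24 kg, starts flat on the bench. A slot 56 (x) x 26 (y) mm goes right through its middle; a 10 mm hole near each corner. Same either way round: a half turn makes no difference. Once seated in the nest its top is 72 mm above the bench.
- clamp: The sprung hook clamp; origin at the underside centre of its foot, on its axis (z up, x away from the hook, which points to -x). Foot 48 x 46 x 8 mm, from x = -28 (square toe, hook side) to +20, too wide for the slot. 16 mm nose tube to 26 mm below it, 24 mm barrel to 33 mm above. 0.2 kg. Starts in the rack, foot 62 mm above the bench, nose in a slot: lift it straight up 50 mm.
- clamp_head (a point): Centre of the clamp's bar head (black), 48 (x) x 22 (y) x 24 (z) mm with rounded edges, on top of the plunger; grip it across its 22 mm width (y). It is 69 mm above the foot's underside at rest and sinks as it is pressed; at full stroke 8 mm of thin stem still show between head and barrel. The hook is on the lower end of the same rod and goes down with it.
- hook (a point): Middle of the hook's hollow, on the top face of the hook bar; at rest 12 mm to -x of the clamp's axis and 34 mm below the foot. The 8 mm rod is on the axis; the bar (8 wide, 7 thick) runs from it to -x, with an upturned tip 4 mm high from x = -20 to -24: a 16 mm hollow for the post. Clamped, the hollow's floor touches the post's underside: this point is 5 mm below the post's centre.
- plunger (a joint): Travel of the clamp's sprung plunger in m: 0 at rest (head up, hook drawn in), grows to 0.016 as the head is pressed down and the hook goes down. Spring 5 N at 0, 10.7 N at 0.016, lightly damped: let go while pressed, it snaps up. Over 0.009 the tip passes under the post when the foot stands on the seated plate; clamped on the post it rests at 0.005.
- rack: Grey sheet-metal rack, fixed to the bench, 66 x 190 x 62 mm high; origin at bench level, 26 mm behind its front (-x) edge, midway along. Two slots open to the front, seats at x = 0, y = +-45 mm, hold the clamp in one and the pin in the other; the clamp's hook points to the rack's front (within 0.06 rad).
- pin: Loose plain pin with a round flange (42 mm) and a black ball knob of 34 mm, no hook, in the other slot of the rack; origin under its flange, top 67 mm above it. Leave it there.
- oiler: Loose red oil bottle with a thin spout, 42 mm wide, 135 mm tall, standing behind the fixture; origin under its middle. Leave it.
- mug: Loose steel mug with a handle, 110 x 79 x 98 mm, standing behind the rack; origin under its middle. Leave it.
- gauge_block: Loose ground steel block, 25 x 75 x 50 mm high, with three holes, standing close beside the plate, 35 to 45 mm from its long side that is farther from the robot; origin under its middle. Leave it.
Things that resemble listed ones, but are neither listed nor needed, are in the scene too. What is meant by the part that bears plate_mid is not red, and is the larger of those in its own colour.

How it is judged:
By the outcome, as a careful person would: the job done as asked, in the order asked, and still so for the second after the job is handed in, with the robot touching nothing.
It also fails if it takes over 54 s, if anything falls off the work surface, if the arm or the gripper's body presses on something with over 40 N, if the wrist force passes 120 N, or if a joint passes its speed limit or range.

## Working session

There is one attempt and no reset: what is moved stays moved. The work goes in short steps, Python scripts to look and compute and a tool call to move; the robot and the scene stay as the last step left them, time stands still between calls to the robot, and variables do not carry over. Pictures are saved under pics/ and viewed, about 8 in all and at most 12, crops included, and the job is handed in when it is done.

Besides the shell and the picture viewer there is one more tool, called after ">>>" in YAML: its name, and indented under it one key for each argument. arm_command: Moves the arm, as the interface text tells. Its arguments: {"type":"object","properties":{"motion":{"type":"array"},"newtons":{"type":"number"}},"required":["motion"]}

```bash
ls; mkdir -p pics; cat > h.py <<'E'
import numpy as np, cv2
from cell import arm,get_image,search_frame,pinpoint
from scipy.spatial.transform import Rotation as R
def cloud(im):
    "world xyz per pixel (nan without range)"
    h,w=im["range_z"].shape
    u,v=np.meshgrid(np.arange(w),np.arange(h))
    p=cv2.undistortPoints(np.stack([u,v],-1).reshape(-1,1,2).astype(np.float32),im["K"],np.array(im["distortion"])).reshape(h,w,2)
    z=im["range_z"].copy(); z[z==0]=np.nan
    c=np.dstack([p*z[...,None],z])
    if "tool_from_camera" in im:
        s=im["state"]; T=np.array(im["tool_from_camera"])
        c=c@T[:3,:3].T+T[:3,3]
        return c@R.from_rotvec(s["ee_rot"]).as_matrix().T+np.array(s["position"])
    return c@np.array(im["rotation"]).T+np.array(im["origin"])
def shot(name):
    s=arm.observe(); im=get_image(name); im={k:(np.array(v) if k!="frame" else v) for k,v in im.items()}; im["state"]=s; return im
def save(im,fn,crop=None,scale=1):
    f=im["frame"][...,::-1]
    if crop: f=f[crop[0]:crop[1],crop[2]:crop[3]]
    cv2.imwrite(fn,cv2.resize(f,None,fx=scale,fy=scale,interpolation=cv2.INTER_CUBIC))
E
python3 - <<'E'
from h import *
np.set_printoptions(precision=4,suppress=True)
s=arm.observe(); print(s)
for n in ["scene","top"]:
    im=shot(n); save(im,f"pics/{n}0.png",scale=1.5); np.savez(f"{n}0.npz",c=cloud(im),f=im["frame"]); print(n,im["origin"],im["rotation"])
    for t in ["nest","post","plate_mid","clamp","clamp_head","hook","rack","pin","oiler","mug","gauge_block"]:
        print(n,t,[(round(d["p"],2),np.round(d["point"],3).tolist()) for d in pinpoint(n,t)][:4])
E
```

```text
pics
{'clock': 0.0, 'joints': array([-1.3066,  0.4352,  0.025 ,  1.5741, -0.0116,  1.134 , -0.0751]), 'dq': array([ 0.0016, -0.0002,  0.0027,  0.0005,  0.0008, -0.0005, -0.0004]), 'joint_efforts': array([ -0.0005, -66.7862,   0.9846, -31.4455,  -0.0605,   0.0431,
         0.0002]), 'position': array([0.2241, 0.5832, 0.4039]), 'ee_rot': array([-0.9358,  1.362 ,  0.9342]), 'force': array([-0.5774,  0.0487,  0.6538]), 'ft_torque': array([ 0.0135, -0.0253,  0.0115]), 'width': 1.0023027779016678}Traceback (most recent call last):
  File "<stdin>", line 5, in <module>
  File "h.py", line 15, in cloud
    return c@np.array(im["rotation"]).T+np.array(im["origin"])
           ~~~~~~~~~~~~~~~~~~~~~~~~~~~~^~~~~~~~~~~~~~~~~~~~~~~
ValueError: operands could not be broadcast together with shapes (384,512) (3,)
```

```bash
sed -i 's/return c@np.array(im\["rotation"\]).T+/return c@R.from_rotvec(im["rotation"]).as_matrix().T+/' h.py
python3 - <<'E'
from h import *
np.set_printoptions(precision=4,suppress=True)
for n in ["scene","top"]:
    im=shot(n); save(im,f"pics/{n}0.png",scale=1.5); np.savez(f"{n}0.npz",c=cloud(im),f=im["frame"]); print(n,im["origin"],im["rotation"])
    for t in ["nest","post","plate_mid","clamp","clamp_head","hook","rack","pin","oiler","mug","gauge_block"]:
        print(n,t,[(round(d["p"],2),np.round(d["point"],3).tolist()) for d in pinpoint(n,t)][:4])
print(arm.observe()["clock"])
E
```

```text
scene [-0.0607 -0.7707  0.6608] [-1.997   0.6694 -0.4232]
scene nest [(0.96, [0.551, -0.265, 0.062])]
scene post [(0.86, [0.527, -0.265, 0.038])]
scene plate_mid [(0.93, [0.39, 0.001, 0.0]), (0.58, [0.53, 0.021, 0.007]), (0.57, [0.379, 0.257, 0.002])]
scene clamp [(0.51, [0.533, 0.233, 0.058])]
scene clamp_head [(0.55, [0.535, 0.225, 0.132])]
scene hook [(0.58, [0.52, 0.23, 0.024])]
scene rack [(0.92, [0.534, 0.276, -0.003])]
scene pin [(0.65, [0.535, 0.322, 0.063])]
scene oiler [(0.58, [0.712, -0.281, -0.002])]
scene mug [(0.97, [0.655, 0.278, 0.002])]
scene gauge_block [(0.51, [0.597, -0.043, -0.001]), (0.28, [0.537, 0.319, 0.064])]
top [0.4201 0.0113 1.1509] [-2.1182  2.1811 -0.1236]
top nest [(0.71, [0.548, -0.263, 0.059])]
top post [(0.6, [0.531, -0.266, 0.04])]
top plate_mid [(0.84, [0.396, -0.001, 0.006]), (0.79, [0.533, 0.024, 0.003]), (0.74, [0.379, 0.255, 0.01])]
top clamp [(0.59, [0.533, 0.232, 0.065])]
top clamp_head [(0.63, [0.532, 0.23, 0.128])]
top hook [(0.32, [0.536, 0.273, -0.001])]
top rack [(0.9, [0.536, 0.277, 0.0])]
top pin [(0.74, [0.538, 0.32, 0.062])]
top oiler [(0.67, [0.713, -0.28, 0.0])]
top mug [(0.93, [0.657, 0.279, 0.002])]
top gauge_block [(0.62, [0.595, -0.042, 0.002])]
1.25
```

View pics/scene0.png

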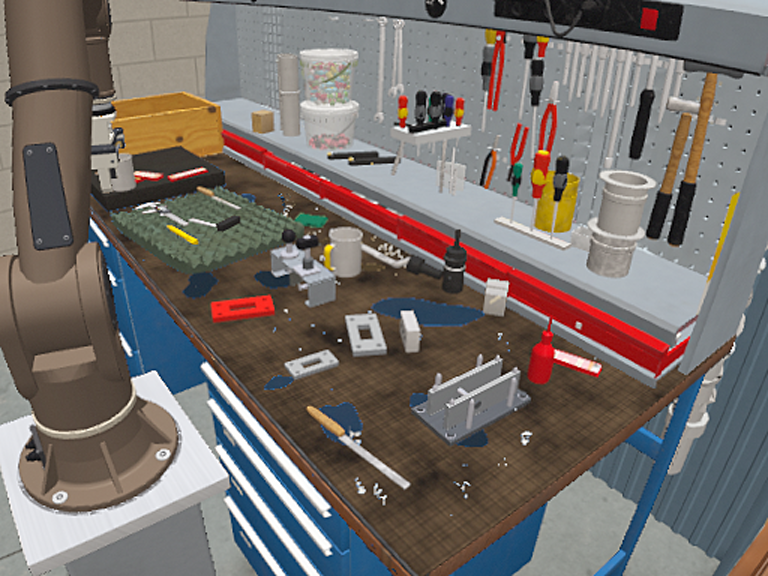

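View pics/top0.png

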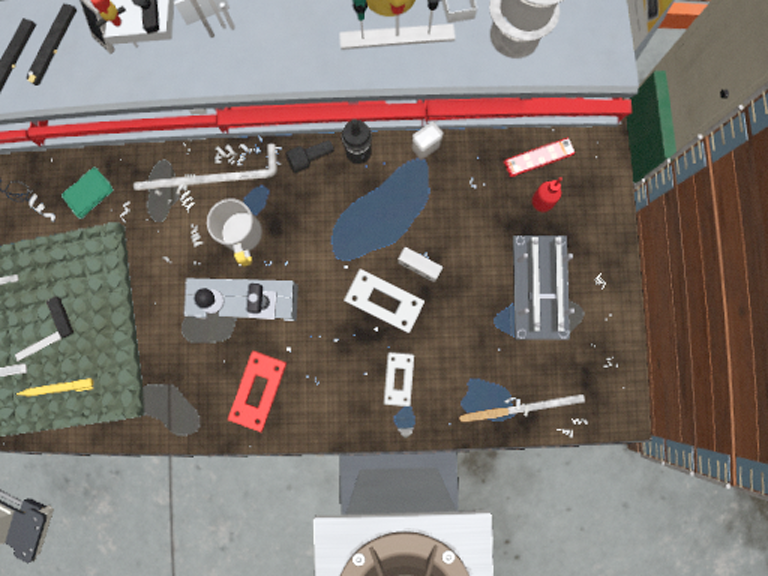

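```bash
python3 - <<'E'
from h import *
np.set_printoptions(precision=4,suppress=True)
for n in ["top","scene"]:
    d=np.load(n+"0.npz"); c=d["c"]; f=d["f"].astype(int)
    def box(lo,hi): return np.all((c>lo)&(c<hi),-1)
    def rect(name,m,k=None):
        p=c[m]; r=cv2.minAreaRect((p[:,:2]*1000).astype(np.float32)); print(n,name,m.sum(),"rect",np.round(r[0],1),np.round(r[1],1),round(r[2],1),"zmed",np.median(p[:,2]).round(4),"mean",p.mean(0))
    m=box([.46,-.06,.006],[.60,.1,.018])&(f.min(-1)>110)
    m=cv2.morphologyEx(m.astype(np.uint8),cv2.MORPH_OPEN,np.ones((2,2)))
    k,l,st,_=cv2.connectedComponentsWithStats(m); i=1+np.argmax(st[1:,4]); rect("plate",l==i)
    for t,lo,hi in [("rails",[.44,-.36,.055],[.66,-.17,.064]),("dowels",[.44,-.36,.0655],[.66,-.17,.076]),("base",[.42,-.38,.008],[.68,-.15,.016]),("head",[.48,.19,.12],[.59,.27,.15]),("rack",[.45,.15,.057],[.62,.4,.066])]:
        rect(t,box(lo,hi))
    p=c[box([.44,-.36,.0655],[.66,-.17,.076])]
    print(p[np.argsort(p[:,0])])
E
```

```text
top plate 887 rect [534.9  19.1] [130.   64.9] 61.7 zmed nan mean [nan nan nan]
top rails 503 rect [ 553.6 -262.5] [ 86.6 164.1] 87.9 zmed 0.0604 mean [ 0.5519 -0.2633  0.0602]
top dowels 58 rect [ 552.5 -262.8] [ 87.8 152. ] 88.5 zmed 0.0679 mean [ 0.5537 -0.2607  0.0683]
top base 1330 rect [ 552.  -296.1] [167.6 190.4] 88.2 zmed 0.0125 mean [ 0.5492 -0.2585  0.0125]
top head 200 rect [534.  232.2] [23.6 46.7] 87.6 zmed 0.1433 mean [0.5335 0.2306 0.1422]
top rack 1038 rect [561.2 275. ] [189.6 101.5] 87.3 zmed 0.0632 mean [0.5473 0.2749 0.063 ]
[[ 0.477  -0.2418  0.0675]
 [ 0.4781 -0.2806  0.0697]
 [ 0.4796 -0.2421  0.0669]
 [ 0.4806 -0.2835  0.0694]
 [ 0.4806 -0.2805  0.0708]
 [ 0.481  -0.2791  0.0664]
 [ 0.482  -0.2414  0.0704]
 [ 0.4823 -0.2394  0.0678]
 [ 0.4912 -0.2822  0.0666]
 [ 0.5009 -0.3043  0.0657]
 [ 0.5016 -0.2831  0.0658]
 [ 0.5032 -0.3033  0.0696]
 [ 0.5034 -0.298   0.0699]
 [ 0.5034 -0.301   0.0684]
 [ 0.5035 -0.2194  0.0688]
 [ 0.5036 -0.2957  0.0684]
 [ 0.5036 -0.2227  0.0656]
 [ 0.5056 -0.2211  0.0739]
 [ 0.5058 -0.2246  0.0698]
 [ 0.5059 -0.3037  0.0688]
 [ 0.505
[... 1636 characters left out ...]
 0.4791 -0.2845  0.0664]
 [ 0.4791 -0.2425  0.0664]
 [ 0.4794 -0.2456  0.0682]
 [ 0.4973 -0.3064  0.0657]
 [ 0.4989 -0.3046  0.0667]
 [ 0.5    -0.2271  0.0656]
 [ 0.5013 -0.3057  0.0662]
 [ 0.5016 -0.2252  0.0668]
 [ 0.5026 -0.3042  0.0676]
 [ 0.5032 -0.307   0.0662]
 [ 0.5038 -0.2228  0.0674]
 [ 0.5045 -0.2259  0.0659]
 [ 0.505  -0.3052  0.0671]
 [ 0.5062 -0.2238  0.0669]
 [ 0.5066 -0.2273  0.0658]
 [ 0.596  -0.3102  0.0663]
 [ 0.5972 -0.3088  0.068 ]
 [ 0.5988 -0.2282  0.0667]
 [ 0.5988 -0.2277  0.0697]
 [ 0.5992 -0.3104  0.068 ]
 [ 0.6013 -0.2295  0.0664]
 [ 0.6017 -0.2287  0.069 ]
 [ 0.6221 -0.249   0.0687]
 [ 0.6223 -0.2494  0.0656]
 [ 0.6248 -0.2918  0.0671]
 [ 0.6278 -0.248   0.0657]]
```

```bash
cat >> h.py <<'E'
def plan(p,yaw,pose=None,step=55,deg=9.5,n=None):
    """rows from pose (default measured) to flange position p with tool down and jaw (tool z) at world angle yaw (deg, mod 180 nearest)."""
    s=arm.observe(); p0,r0=pose or (np.array(s["position"]),R.from_rotvec(s["ee_rot"]))
    def rot(y):
        z=np.array([np.cos(np.radians(y)),np.sin(np.radians(y)),0]); x=np.array([0,0,-1.]); return R.from_matrix(np.c_[x,np.cross(z,x),z])
    best=min([rot(yaw),rot(yaw+180)],key=lambda r:(r0.inv()*r).magnitude())
    rv=(r0.inv()*best).as_rotvec(); d=np.array(p)-p0
    n=n or max(1,int(np.ceil(max(np.linalg.norm(d)*1000/step,np.degrees(np.linalg.norm(rv))/deg))))
    rows=[]; pk,rk=p0,r0
    for i in range(1,n+1):
        sh=rk.inv().apply(p0+d*i/n-pk)*1000; tr=np.degrees(rv)/n
        rows.append([round(float(v),1) for v in [*sh,*tr]])
        rk=rk*R.from_rotvec(np.radians(rows[-1][3:])); pk=pk+(R.identity()*1).apply(p0*0)+ (rk*R.from_rotvec(np.radians(rows[-1][3:])).inv()).apply(np.array(rows[-1][:3])/1000)
    for r in rows: print(r)
    return pk,rk
def jaw():
    s=arm.observe(); m=R.from_rotvec(s["ee_rot"]).as_matrix(); print("t",s["clock"],"pos",np.round(s["position"],4),"x",m[:,0].round(4),"jaw deg",np.degrees(np.arctan2(m[1,2],m[0,2])).round(2),"F",s["force"].round(1),"w",round(s["width"]*92,1),"q",s["joints"].round(2))
E
python3 - <<'E'
from h import *
jaw(); plan([.48,.02,.40],-28.3)
E
```

```text
t 1.25 pos [0.2242 0.5834 0.4048] x [ 0.  0. -1.] jaw deg 68.98 F [ 0.  -0.2 -0.7] w 91.9 q [-1.31  0.43  0.03  1.57 -0.01  1.13 -0.08]Traceback (most recent call last):
  File "<stdin>", line 2, in <module>
  File "h.py", line 34, in plan
    rk=rk*R.from_rotvec(np.radians(rows[-1][3:])); pk=pk+(R.identity()*1).apply(p0*0)+ (rk*R.from_rotvec(np.radians(rows[-1][3:])).inv()).apply(np.array(rows[-1][:3])/1000)
                                                          ~~~~~~~~~~~~^~
TypeError: Argument 'other' has incorrect type (expected scipy.spatial.transform._rotation.Rotation, got int)
```

```bash
python3 - <<'E'
s=open('h.py').read()
s=s.replace('rk=rk*R.from_rotvec(np.radians(rows[-1][3:])); pk=pk+(R.identity()*1).apply(p0*0)+ (rk*R.from_rotvec(np.radians(rows[-1][3:])).inv()).apply(np.array(rows[-1][:3])/1000)',
'pk=pk+rk.apply(np.array(rows[-1][:3])/1000); rk=rk*R.from_rotvec(np.radians(rows[-1][3:]))')
s=s.replace('best=min([rot(yaw),rot(yaw+180)],key=lambda r:(r0.inv()*r).magnitude())','best=rot(yaw)').replace(', mod 180 nearest','')
open('h.py','w').write(s)
E
python3 - <<'E'
from h import *
plan([.50,.02,.40],-28.3)
E
```

```text
[0.4, -38.3, -35.6, 8.1, 0.0, -0.0]
[0.4, -42.9, -29.8, 8.1, 0.0, -0.0]
[0.4, -46.7, -23.5, 8.1, 0.0, -0.0]
[0.4, -49.6, -16.7, 8.1, 0.0, -0.0]
[0.4, -51.4, -9.5, 8.1, 0.0, -0.0]
[0.4, -52.2, -2.2, 8.1, 0.0, -0.0]
[0.4, -52.0, 5.2, 8.1, 0.0, -0.0]
[0.4, -50.8, 12.5, 8.1, 0.0, -0.0]
[0.4, -48.5, 19.5, 8.1, 0.0, -0.0]
[0.4, -45.2, 26.2, 8.1, 0.0, -0.0]
[0.4, -41.2, 32.2, 8.1, 0.0, -0.0]
[0.4, -36.2, 37.8, 8.1, 0.0, -0.0]
```

>>> arm_command:
  motion:
    - [78,0,-38,-36,8.1,0,0]
    - [78,0,-43,-30,8.1,0,0]
    - [78,0,-47,-23,8.1,0,0]
    - [78,0,-50,-17,8.1,0,0]
    - [78,0,-51,-10,8.1,0,0]
  newtons: 30

```text
clock: 1.88
position: [0.3393, 0.3462, 0.405]
ee_rot: [-0.385, 1.536, 0.386]
force: [0.4, 0.3, 0.5]
width: 0.849
```

>>> arm_command:
  motion:
    - [78,0,-52,-2,8.1,0,0]
    - [78,0,-52,5,8.1,0,0]
    - [78,0,-51,12,8.1,0,0]
    - [78,0,-48,20,8.1,0,0]
    - [78,0,-45,26,8.1,0,0]

```text
clock: 2.5
position: [0.4539, 0.1123, 0.4051]
ee_rot: [0.169, 1.564, -0.168]
force: [1.0, -0.2, -0.3]
width: 0.847
```

>>> arm_command:
  motion:
    - [78,0,-41,32,8.1,0,0]
    - [78,0,-36,38,8.1,0,0]
    - [78,0,0,0,0,0,0]

```text
clock: 2.88
position: [0.5004, 0.0163, 0.4052]
ee_rot: [0.391, 1.533, -0.393]
force: [0.0, 0.4, 0.0]
width: 0.847
```

```bash
python3 - <<'E'
from h import *
np.set_printoptions(precision=4,suppress=True)
jaw(); im=shot("wrist"); save(im,"pics/w1.png",scale=1.5); c=cloud(im); f=im["frame"].astype(int)
np.savez("w1.npz",c=c,f=im["frame"])
print(np.nanmin(c.reshape(-1,3),0),np.nanmax(c.reshape(-1,3),0), im["tool_from_camera"])
m=np.all((c>[.46,-.06,.006])&(c<[.60,.1,.018]),-1)&(f.min(-1)>110)
m=cv2.morphologyEx(m.astype(np.uint8),cv2.MORPH_OPEN,np.ones((3,3)))
k,l,st,_=cv2.connectedComponentsWithStats(m); i=1+np.argmax(st[1:,4]); p=c[(l==i)&np.isfinite(c[...,2])]
print(len(p),cv2.minAreaRect((p[:,:2]*1000).astype(np.float32)),np.median(p[:,2]))
for t in ["plate_mid","gauge_block"]: print(t,[(round(d["p"],2),np.round(d["point"],4).tolist()) for d in pinpoint("wrist",t)][:4])
E
```

```text
t 2.875 pos [0.5004 0.0163 0.4052] x [ 0.0016 -0.0017 -1.    ] jaw deg -28.69 F [0.  0.4 0. ] w 77.9 q [-0.64  0.25  0.62  1.91 -0.17  1.04 -0.45]
[-0.7022 -0.5876 -0.908 ] [0.8627 0.7219 0.3466] [[ 0.     -0.2707  0.9627  0.0197]
 [-0.0012 -0.9627 -0.2707  0.0735]
 [ 1.     -0.0012 -0.0003 -0.0001]
 [ 0.      0.      0.      1.    ]]
3948 ((536.0973510742188, 22.107032775878906), (129.2910919189453, 64.4422836303711), 61.48398208618164) 0.012311962631554069
plate_mid [(0.83, [0.376, 0.2508, 0.0056]), (0.77, [0.3932, -0.0013, 0.0038]), (0.67, [0.5342, 0.0219, 0.0065])]
gauge_block [(0.93, [0.5986, -0.0463, 0.0017])]
```

View pics/w1.png

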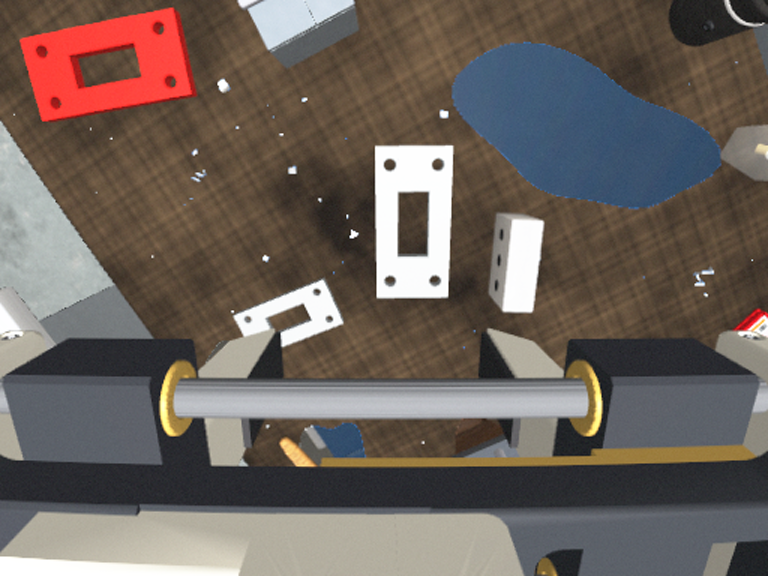

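```bash
python3 - <<'E'
from h import *
a=plan([.5357,.0213,.36],-28.5,n=1); a=plan([.5357,.0213,.182],-28.5,pose=a)
E
```

```text
[44.6, 17.4, 32.2, 0.4, -0.0, -0.0]
[44.5, -0.0, 0.0, -0.0, -0.0, -0.0]
[44.5, -0.0, 0.0, -0.0, -0.0, -0.0]
[44.5, -0.0, 0.1, -0.0, -0.0, -0.0]
[44.5, -0.0, -0.0, -0.0, -0.0, -0.0]
```

>>> arm_command:
  motion:
    - [78,45,17.4,32.2,0,0,0]
    - [78,45,0,0,0,0,0]
    - [78,45,0,0,0,0,0]
    - [78,45,0,0,0,0,0]
    - [78,30,0,0,0,0,0]

```text
clock: 3.65
position: [0.535, 0.0224, 0.1927]
ee_rot: [0.384, 1.539, -0.383]
force: [0.9, -0.0, 1.1]
width: 0.849
```

```bash
python3 - <<'E'
from h import *
jaw(); a=plan([.5357,.0213,.1815],-28.5,n=1)
E
```

```text
t 3.65 pos [0.535  0.0224 0.1927] x [-2.3e-03  9.0e-04 -1.0e+00] jaw deg -28.01 F [ 0.9 -0.   1.1] w 78.1 q [-0.46  0.6   0.45  2.02 -0.44  0.61 -0.2 ]
[11.2, -0.6, 1.1, 0.5, -0.1, 0.0]
```

>>> arm_command:
  motion:
    - [78,10.5,0,1,0.4,0,0]
    - [70,0,0,0,0,0,0]
    - [55,0,0,0,0,0,0]
    - [55,0,0,0,0,0,0]
  newtons: 40

```text
clock: 4.15
position: [0.5373, 0.0202, 0.1854]
ee_rot: [0.392, 1.534, -0.39]
force: [-1.3, 1.0, 3.8]
width: 0.688
```

```bash
python3 - <<'E'
from h import *
jaw(); a=plan([.5357,.0213,.30],-28.5,n=3)
E
```

```text
t 4.15 pos [0.5373 0.0202 0.1854] x [ 1.8e-03  8.0e-04 -1.0e+00] jaw deg -28.59 F [-1.3  1.   3.8] w 63.3 q [-0.45  0.62  0.44  2.02 -0.45  0.6  -0.2 ]
[-38.2, 0.1, -0.6, -0.0, 0.0, -0.0]
[-38.2, 0.2, -0.6, -0.0, 0.0, -0.0]
[-38.2, 0.1, -0.6, -0.0, 0.0, -0.0]
```

>>> arm_command:
  motion:
    - [72,0,0,0,0,0,0]
    - [72,3,0,0,0,0,0]

```text
clock: 4.4
position: [0.5371, 0.0198, 0.1816]
ee_rot: [0.392, 1.534, -0.391]
force: [0.3, -0.0, 0.3]
width: 0.779
```

>>> arm_command:
  motion:
    - [72,0,0,0,0,0,0]

```text
clock: 4.53
position: [0.5368, 0.0198, 0.181]
ee_rot: [0.392, 1.535, -0.392]
force: [0.3, -0.3, 0.3]
width: 0.782
```

>>> arm_command:
  motion:
    - [55,0,0,0,0,0,0]
    - [55,0,0,0,0,0,0]
    - [55,-10,0,0,0,0,0]
    - [55,-50,0,0,0,0,0]
    - [55,-55,0,0,0,0,0]

```text
clock: 5.15
position: [0.5364, 0.0198, 0.2975]
ee_rot: [0.391, 1.537, -0.393]
force: [1.1, 1.3, -2.2]
width: 0.691
```

```bash
python3 - <<'E'
from h import *
jaw(); a=plan([.50,-.15,.34],-92,n=7)
im=shot("wrist"); c=cloud(im); np.savez("w2.npz",c=c,f=im["frame"],p=im["state"]["position"],r=im["state"]["ee_rot"])
save(im,"pics/w2.png",scale=1.2)
E
```

```text
t 5.15 pos [0.5364 0.0198 0.2975] x [-1.8e-03 -6.0e-04 -1.0e+00] jaw deg -28.64 F [ 1.1  1.3 -2.2] w 63.6 q [-0.55  0.45  0.57  1.95 -0.32  0.83 -0.31]
[-6.0, -23.8, 7.0, 9.1, -0.0, 0.0]
[-6.1, -22.4, 10.8, 9.1, -0.0, 0.0]
[-6.0, -20.4, 14.1, 9.1, -0.0, 0.0]
[-6.1, -17.9, 17.2, 9.1, -0.0, 0.0]
[-6.0, -14.9, 19.7, 9.1, -0.0, 0.0]
[-6.1, -11.7, 22.0, 9.1, -0.0, 0.0]
[-6.0, -8.0, 23.4, 9.1, -0.0, 0.0]
```

View pics/w2.png

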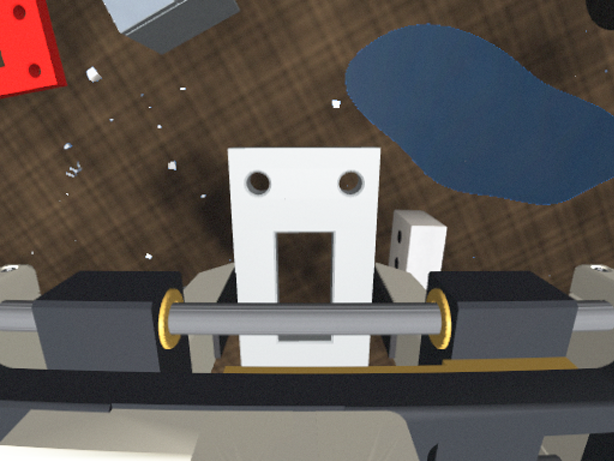

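```bash
python3 - <<'E'
from h import *
np.set_printoptions(precision=4,suppress=True)
d=np.load("w2.npz"); c=d["c"]; f=d["f"]; r=R.from_rotvec(d["r"])
t=(c-d["p"])@r.as_matrix()*1000  # tool coords mm
m=(t[...,0]>150)&(t[...,0]<185)&(abs(t[...,2])<40)&(t[...,1]>-5)&(t[...,1]<90)&(f.min(-1)>150)
m=cv2.morphologyEx(m.astype(np.uint8),cv2.MORPH_OPEN,np.ones((3,3)))>0
p=t[m]; print(len(p))
A=np.c_[p[:,1:],np.ones(len(p))]; print("plane x = a*y+b*z+c",np.linalg.lstsq(A,p[:,0],rcond=None)[0])
# far edge: per z bin max y
for nm,zz in [("edge",range(-26,27,4)),("slot",range(-8,9,4))]:
    out=[]
    for z in zz:
        q=p[(abs(p[:,2]-z)<2)][:,1]
        out.append((z, q.max() if nm=="edge" else q[q<50].min()))
    out=np.array(out); print(nm,np.median(out[:,1]),np.polyfit(out[:,0],out[:,1],1),out[:,1])
print("z range at y 30-50",[np.percentile(p[(p[:,1]>30)&(p[:,1]<50)][:,2],q) for q in (0.5,99.5)])
E
```

```text
12018
plane x = a*y+b*z+c [  0.0027  -0.001  168.7431]
edge 66.2130442729939 [ 0.001  66.2656] [66.2009 66.205  66.1717 66.1782 66.1477 66.4501 66.4337 66.3919 66.4242
 66.1899 66.2492 66.1858 66.2211 66.2684]
slot 30.029614101303807 [-0.002  30.0379] [30.0946 29.9728 30.0668 30.0296 30.0256]
z range at y 30-50 [np.float64(-32.023970174458896), np.float64(31.37044842722107)]
```

>>> arm_command:
  motion:
    - [55,-6,-24,7,9.1,0,0]
    - [55,-6,-22,11,9.1,0,0]
    - [55,-6,-20,14,9.1,0,0]
    - [55,-6,-18,17,9.1,0,0]
    - [55,-6,-15,20,9.1,0,0]

```text
clock: 5.82
position: [0.5108, -0.1019, 0.3268]
ee_rot: [1.007, 1.326, -1.006]
force: [0.2, 0.0, -1.6]
width: 0.691
```

>>> arm_command:
  motion:
    - [55,-6,-12,22,9.1,0,0]
    - [55,-6,-8,23,9.1,0,0]
    - [55,0,0,0,0,0,0]

```text
clock: 6.2
position: [0.4998, -0.1513, 0.339]
ee_rot: [1.242, 1.186, -1.242]
force: [0.3, 0.4, -1.2]
width: 0.687
```

```bash
python3 - <<'E'
from h import *
np.set_printoptions(precision=4,suppress=True)
jaw()
im=shot("wrist"); c=cloud(im); np.savez("w3.npz",c=c,f=im["frame"],p=im["state"]["position"],r=im["state"]["ee_rot"])
save(im,"pics/w3.png",scale=1.2)
for t in ["nest","post"]: print(t,[(round(d["p"],2),np.round(d["point"],4).tolist()) for d in pinpoint("wrist",t)][:4])
for t,lo,hi in [("rails",[.44,-.36,.055],[.66,-.17,.064]),("dowels",[.44,-.36,.0655],[.66,-.17,.076]),("base",[.42,-.38,.008],[.68,-.15,.016])]:
    m=np.all((c>lo)&(c<hi),-1); p=c[m]
    print(t,len(p), cv2.minAreaRect((p[:,:2]*1000).astype(np.float32)) if len(p) else "")
    if t=="dowels" and len(p):
        k,l,st,ce=cv2.connectedComponentsWithStats(cv2.dilate(m.astype(np.uint8),np.ones((3,3))))
        for i in range(1,k):
            q=c[(l==i)&m]
            if len(q)>8: print(len(q),q.mean(0),q.max(0))
E
```

```text
t 6.2 pos [ 0.4998 -0.1513  0.339 ] x [ 0.0009 -0.0008 -1.    ] jaw deg -92.58 F [ 0.3  0.4 -1.2] w 63.2 q [-0.48  0.45  0.94  1.96 -0.45  0.95 -0.94]
nest [(0.64, [0.5528, -0.2658, 0.0635])]
post [(0.61, [0.531, -0.2628, 0.0387]), (0.38, [0.5572, -0.2639, 0.0647])]
rails 4755 ((553.025146484375, -262.5411682128906), (86.35808563232422, 163.86328125), 88.26885223388672)
dowels 536 ((552.868408203125, -263.7704772949219), (86.75502014160156, 152.05831909179688), 88.61603546142578)
64 [ 0.6253 -0.2452  0.0679] [ 0.629  -0.2416  0.0711]
80 [ 0.6237 -0.2868  0.0677] [ 0.6283 -0.2837  0.0711]
96 [ 0.6014 -0.2254  0.0679] [ 0.6054 -0.2216  0.0715]
84 [ 0.5985 -0.3046  0.0679] [ 0.6034 -0.3014  0.0717]
63 [ 0.5067 -0.2224  0.0681] [ 0.5105 -0.2193  0.0717]
58 [ 0.504  -0.301   0.0681] [ 0.5069 -0.2977  0.0714]
39 [ 0.4819 -0.2399  0.068 ] [ 0.4845 -0.2373  0.0707]
52 [ 0.4802 -0.2814  0.0677] [ 0.4832 -0.2781  0.0709]
base 6669 ((552.120849609375, -296.9765625), (165.2122802734375, 189.94049072265625), 88.62187957763672)
```

View pics/w3.png

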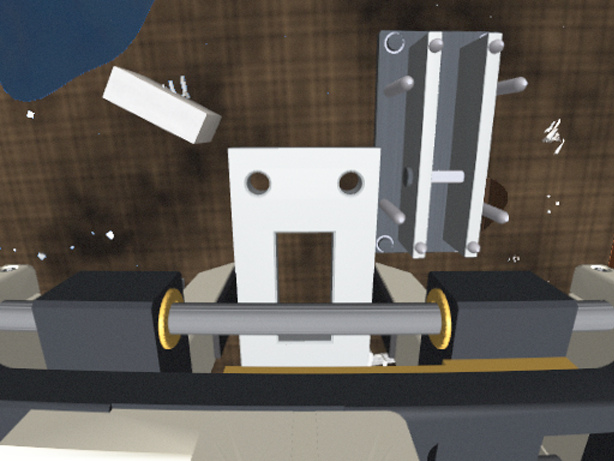

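```bash
python3 - <<'E'
from h import *
a=plan([.551,-.2645,.275],-92.1,n=4)
E
```

```text
[15.7, 13.7, 28.5, -0.0, -0.0, 0.0]
[15.8, 13.7, 28.5, -0.0, -0.0, 0.0]
[15.7, 13.7, 28.4, -0.0, -0.0, 0.0]
[15.8, 13.7, 28.5, -0.0, -0.0, 0.0]
```

>>> arm_command:
  motion:
    - [55,12,14,28,0,0,0]
    - [55,12,14,28,0,0,0]
    - [55,16,14,28,0,0,0]
    - [55,24,13,30,0,0,0]
    - [55,0,0,0,0,0,0]

```text
clock: 6.98
position: [0.5507, -0.2667, 0.2723]
ee_rot: [1.238, 1.192, -1.241]
force: [-0.5, 1.0, -1.8]
width: 0.694
```

```bash
python3 - <<'E'
from h import *
jaw(); a=plan([.551,-.2645,.256],-92.1,n=1)
im=shot("wrist"); c=cloud(im); np.savez("w4.npz",c=c,f=im["frame"],p=im["state"]["position"],r=im["state"]["ee_rot"])
m=np.all((c>[.56,-.36,.0655])&(c<[.66,-.17,.0725]),-1)
k,l,st,ce=cv2.connectedComponentsWithStats(cv2.dilate(m.astype(np.uint8),np.ones((3,3))))
for i in range(1,k):
    q=c[(l==i)&m]
    if len(q)>15: print(len(q),q.mean(0).round(4),q.min(0).round(4),q.max(0).round(4))
save(im,"pics/w4.png",scale=1.2)
E
```

```text
t 6.975 pos [ 0.5507 -0.2667  0.2723] x [-2.7e-03 -1.0e-04 -1.0e+00] jaw deg -92.33 F [-0.5  1.  -1.8] w 63.9 q [-0.15  0.66  0.8   1.79 -0.58  0.94 -0.71]
[16.3, 0.2, -2.2, -0.2, 0.0, 0.2]
120 [ 0.6257 -0.2461  0.0677] [ 0.6215 -0.2497  0.0655] [ 0.6294 -0.2421  0.0711]
122 [ 0.6241 -0.2878  0.068 ] [ 0.6208 -0.2918  0.0655] [ 0.6281 -0.2836  0.0712]
94 [ 0.6027 -0.2256  0.0683] [ 0.5987 -0.2282  0.0655] [ 0.6062 -0.2215  0.0712]
30 [ 0.5996 -0.3085  0.0679] [ 0.5966 -0.3107  0.0656] [ 0.6022 -0.3072  0.0705]
```

View pics/w4.png

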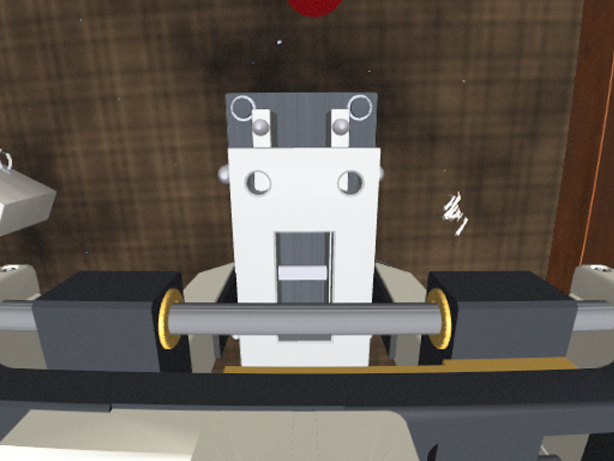

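>>> arm_command:
  motion:
    - [55,12,0.3,-2.3,-0.2,0,0]
    - [55,0,0,0,0,0,0]

```text
clock: 7.28
position: [0.5513, -0.2614, 0.2614]
ee_rot: [1.235, 1.195, -1.235]
force: [0.5, 0.7, -2.5]
width: 0.694
```

```bash
python3 - <<'E'
from h import *
jaw(); a=plan([.551,-.2645,.2405],-92.1,n=2)
E
```

```text
t 7.275 pos [ 0.5513 -0.2614  0.2614] x [-0.0011  0.0018 -1.    ] jaw deg -91.98 F [ 0.5  0.7 -2.5] w 63.8 q [-0.15  0.67  0.79  1.81 -0.59  0.92 -0.7 ]
[10.4, -0.1, 1.6, 0.1, -0.1, 0.0]
[10.5, -0.0, 1.5, 0.1, -0.1, 0.0]
```

>>> arm_command:
  motion:
    - [55,0,0,0,0,0,0]

```text
clock: 7.4
position: [0.5514, -0.2625, 0.2624]
ee_rot: [1.236, 1.192, -1.235]
force: [1.3, -0.7, -2.3]
width: 0.691
```

>>> arm_command:
  motion:
    - [55,0,0,0,0,0,0]

```text
clock: 7.52
position: [0.5514, -0.2631, 0.2626]
ee_rot: [1.236, 1.191, -1.236]
force: [0.1, 0.4, -1.1]
width: 0.695
```

>>> arm_command:
  motion:
    - [55,6,-0.4,1.2,0,0,0]
    - [55,0,0,0,0,0,0]
    - [55,0,0,0,0,0,0]
    - [55,0,0,0,0,0,0]

```text
clock: 8.02
position: [0.5508, -0.2645, 0.2562]
ee_rot: [1.236, 1.191, -1.236]
force: [0.4, 0.4, -1.8]
width: 0.69
```

```bash
python3 - <<'E'
from h import *
jaw(); a=plan([.551,-.2645,.2405],-92.1,n=2)
E
```

```text
t 8.025 pos [ 0.5508 -0.2645  0.2562] x [ 0. -0. -1.] jaw deg -92.12 F [ 0.4  0.4 -1.8] w 63.5 q [-0.15  0.68  0.78  1.81 -0.6   0.91 -0.69]
[7.9, 0.1, -0.0, -0.0, 0.0, -0.0]
[7.8, 0.1, -0.0, -0.0, 0.0, -0.0]
```

Pose is exactly right; descend with settling.

>>> arm_command:
  motion:
    - [55,5,0,0,0,0,0]
    - [55,4,0,0,0,0,0]
    - [55,4,0,0,0,0,0]
    - [55,3,0,0,0,0,0]
    - [55,0,0,0,0,0,0]

```text
clock: 8.65
position: [0.5506, -0.2646, 0.2411]
ee_rot: [1.237, 1.192, -1.236]
force: [-4.6, 3.9, 12.6]
width: 0.687
```

>>> arm_command:
  motion:
    - [55,0,0,0,0,0,0]

```text
clock: 8.78
position: [0.5506, -0.2645, 0.2411]
ee_rot: [1.237, 1.192, -1.236]
force: [-4.8, 4.3, 12.5]
width: 0.69
```

>>> arm_command:
  motion:
    - [80,0,0,0,0,0,0]
    - [80,0,0,0,0,0,0]
    - [80,-8,0,0,0,0,0]
    - [80,-40,0,0,0,0,0]
    - [80,-50,0,0,0,0,0]

```text
clock: 9.4
position: [0.5506, -0.2643, 0.339]
ee_rot: [1.236, 1.193, -1.238]
force: [1.4, -0.1, 0.1]
width: 0.869
```

>>> arm_command:
  motion:
    - [80,-30,-40,0,0,0,0]
    - [60,-20,0,0,0,0,0]
    - [60,0,0,0,0,0,0]

```text
clock: 9.78
position: [0.5109, -0.2635, 0.39]
ee_rot: [1.238, 1.188, -1.234]
force: [-0.3, 0.4, -0.2]
width: 0.704
```

```bash
python3 - <<'E'
from h import *
jaw(); im=shot("wrist"); c=cloud(im); f=im["frame"]
np.savez("w5.npz",c=c,f=f,p=im["state"]["position"],r=im["state"]["ee_rot"])
save(im,"pics/w5.png",scale=1.2)
m=np.all((c>[.45,-.34,.067])&(c<[.65,-.18,.078]),-1)&(f.min(-1)>140)
m=cv2.morphologyEx(m.astype(np.uint8),cv2.MORPH_OPEN,np.ones((3,3)))
k,l,st,_=cv2.connectedComponentsWithStats(m); i=1+np.argmax(st[1:,4]); p=c[l==i]
p=p[np.isfinite(p[:,2])]; print(len(p),cv2.minAreaRect((p[:,:2]*1000).astype(np.float32)),np.percentile(p[:,2],[5,50,95]))
A=np.c_[p[:,:2]-[.5525,-.2643],np.ones(len(p))]; print("plane",np.linalg.lstsq(A,p[:,2],rcond=None)[0])
# slot: hole in component
cn,h=cv2.findContours((l==i).astype(np.uint8),cv2.RETR_CCOMP,cv2.CHAIN_APPROX_NONE)
for q,hh in zip(cn,h[0]):
    if hh[3]>=0 and len(q)>40:
        w=c[q[:,0,1],q[:,0,0]]; w=w[np.isfinite(w[:,2])&(w[:,2]>.065)]; print("slot",cv2.minAreaRect((w[:,:2]*1000).astype(np.float32)))
plan([.495,.22,.41],-92.4,n=10)
E
```

```text
t 9.775 pos [ 0.5109 -0.2635  0.39  ] x [ 3.5e-03 -7.0e-04 -1.0e+00] jaw deg -92.14 F [-0.3  0.4 -0.2] w 64.8 q [-0.25  0.48  0.93  1.77 -0.43  1.11 -0.79]
6349 ((552.0330200195312, -263.5600891113281), (64.59841918945312, 129.57241821289062), 87.80340576171875) [0.07107876 0.07231534 0.07349492]
plane [0.0016402  0.00037684 0.07230587]
slot ((551.6190795898438, -264.7460021972656), (31.010990142822266, 57.110469818115234), 89.98078155517578)
[-2.1, -3.4, -48.2, 0.0, 0.0, -0.0]
[-2.2, -3.3, -48.2, 0.0, 0.0, -0.0]
[-2.1, -3.4, -48.2, 0.0, 0.0, -0.0]
[-2.1, -3.4, -48.2, 0.0, 0.0, -0.0]
[-2.2, -3.3, -48.2, 0.0, 0.0, -0.0]
[-2.1, -3.4, -48.2, 0.0, 0.0, -0.0]
[-2.1, -3.4, -48.2, 0.0, 0.0, -0.0]
[-2.2, -3.3, -48.2, 0.0, 0.0, -0.0]
[-2.1, -3.4, -48.2, 0.0, 0.0, -0.0]
[-2.2, -3.4, -48.2, 0.0, 0.0, -0.0]
```

View pics/w5.png

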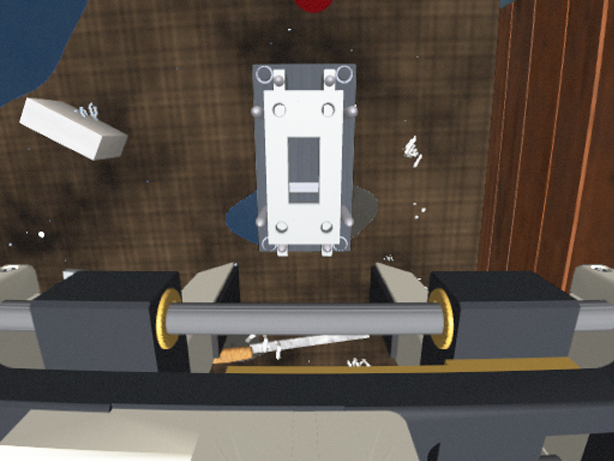

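>>> arm_command:
  motion:
    - [60,-2,-3,-48,0,0,0]
    - [60,-2,-3,-48,0,0,0]
    - [60,-2,-4,-48,0,0,0]
    - [60,-2,-3,-48,0,0,0]
    - [60,-2,-4,-48,0,0,0]

```text
clock: 10.45
position: [0.5026, -0.0205, 0.3974]
ee_rot: [1.235, 1.192, -1.237]
force: [1.8, -0.2, -0.0]
width: 0.654
```

>>> arm_command:
  motion:
    - [60,-2,-3,-48,0,0,0]
    - [60,-2,-3,-48,0,0,0]
    - [60,-2,-4,-48,0,0,0]
    - [60,-2,-3,-48,0,0,0]
    - [60,-2,-4,-48,0,0,0]

```text
clock: 11.08
position: [0.4942, 0.22, 0.4073]
ee_rot: [1.235, 1.192, -1.237]
force: [-0.5, 0.3, -0.5]
width: 0.652
```

>>> arm_command:
  motion:
    - [60,0,0,0,0,0,0]
    - [60,0,0,0,0,0,0]

```text
clock: 11.32
position: [0.4945, 0.2178, 0.4074]
ee_rot: [1.235, 1.191, -1.238]
force: [0.1, -0.6, -0.2]
width: 0.656
```

```bash
python3 - <<'E'
from h import *
jaw(); im=shot("wrist"); c=cloud(im); f=im["frame"]
np.savez("w6.npz",c=c,f=f,p=im["state"]["position"],r=im["state"]["ee_rot"])
save(im,"pics/w6.png",scale=1.2)
def rr(n,lo,hi,dark=None):
    m=np.all((c>lo)&(c<hi),-1)
    if dark: m&=f.max(-1)<dark
    k,l,st,_=cv2.connectedComponentsWithStats(m.astype(np.uint8)); i=1+np.argmax(st[1:,4]); p=c[l==i]
    print(n,len(p),cv2.minAreaRect((p[:,:2]*1000).astype(np.float32)),np.percentile(p[:,2],[5,50,95]).round(4))
rr("head top",[.48,.18,.1395],[.59,.27,.15]); rr("head top2",[.48,.18,.135],[.59,.27,.15]); rr("foot",[.48,.18,.067],[.59,.275,.074]); rr("rack",[.46,.15,.057],[.62,.4,.066])
for t in ["clamp_head","clamp","hook","rack"]: print(t,[(round(d["p"],2),np.round(d["point"],4).tolist()) for d in pinpoint("wrist",t)][:4])
E
```

```text
t 11.325 pos [0.4945 0.2178 0.4074] x [-8.0e-04 -1.7e-03 -1.0e+00] jaw deg -92.1 F [ 0.1 -0.6 -0.2] w 60.4 q [-1.22  0.4   0.98  1.83 -0.37  1.11 -1.71]
head top 1305 ((533.4896240234375, 231.30247497558594), (21.674602508544922, 46.7520637512207), 84.5827407836914) [0.1406 0.143  0.1446]
head top2 1375 ((533.2523193359375, 231.36019897460938), (21.996925354003906, 47.37625503540039), 84.91830444335938) [0.1395 0.1429 0.1446]
foot 482 ((528.6809692382812, 214.9490203857422), (13.050326347351074, 46.898677825927734), 87.56507110595703) [0.0689 0.0702 0.0715]
rack 6645 ((543.2498168945312, 275.8671875), (190.41961669921875, 66.44364929199219), 87.33637237548828) [0.0611 0.0624 0.0637]
clamp_head [(0.96, [0.5317, 0.2328, 0.1317])]
clamp [(0.94, [0.5341, 0.2299, 0.0614])]
hook []
rack [(0.69, [0.5315, 0.2784, -0.0007])]
```

View pics/w6.png

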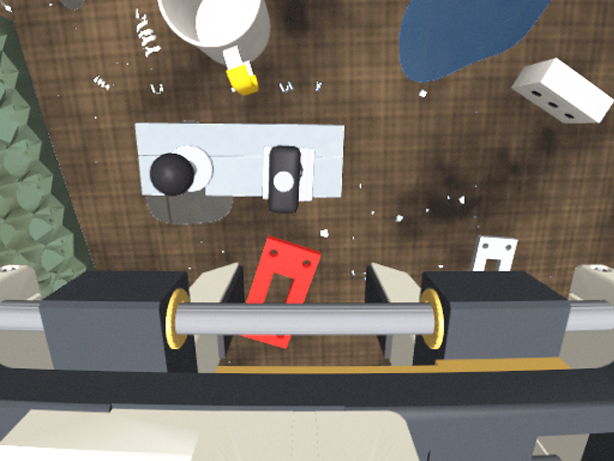

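```bash
python3 - <<'E'
from h import *
d=np.load("w6.npz"); c=d["c"]
m=np.all((c>[.48,.18,.1395])&(c<[.59,.27,.15]),-1); p=c[m][:,:2]
v=np.linalg.svd(p-p.mean(0),full_matrices=False)[2][0]; print("head pca",np.degrees(np.arctan(v[1]/v[0])),p.mean(0))
# edges: per x bin y min/max
x=np.arange(.516,.552,.004); e=np.array([[p[abs(p[:,0]-a)<.002][:,1].min(),p[abs(p[:,0]-a)<.002][:,1].max()] for a in x])
print(np.degrees(np.arctan(np.polyfit(x,e,1)[0])), (e.mean(1)).round(4), (e[:,1]-e[:,0]).round(4))
m=np.all((c>[.48,.18,.067])&(c<[.59,.225,.074]),-1); p=c[m][:,:2]; x=np.arange(.512,.548,.004)
e=np.array([p[abs(p[:,0]-a)<.002][:,1].min() for a in x]); print("foot edge",np.degrees(np.arctan(np.polyfit(x,e,1)[0])),e.round(4), p[:,0].min(),p[:,0].max())
a=plan([.5335,.2312,.36],-94,n=2); plan([.5335,.2312,.294],-94,pose=a,n=3)
E
```

```text
head pca -5.54130609834882 [0.53443835 0.23114705]
[-4.68586922 -4.78900655] [0.2327 0.2326 0.232  0.2317 0.2316 0.2309 0.231  0.2305 0.2303 0.2296] [0.02   0.0218 0.0208 0.0207 0.0207 0.0214 0.0204 0.0213 0.0213 0.0201]
foot edge -4.931850110025911 [0.2111 0.2098 0.2097 0.2096 0.2094 0.2093 0.2081 0.208  0.2079 0.2077] 0.5050654459790118 0.5523862882064916
[24.1, 19.1, -7.9, 0.9, -0.0, 0.0]
[24.1, 18.9, -8.2, 0.9, -0.0, 0.0]
[22.0, 0.0, -0.0, -0.0, -0.0, 0.0]
[22.0, 0.0, -0.0, -0.0, -0.0, 0.0]
[22.0, 0.0, -0.0, -0.0, -0.0, 0.0]
```

>>> arm_command:
  motion:
    - [50,24,19,-8,1.3,0,0]
    - [50,24,19,-8,1.3,0,0]
    - [50,20,0,0,0,0,0]
    - [50,20,0,0,0,0,0]
    - [50,0,0,0,0,0,0]

```text
clock: 12.2
position: [0.5327, 0.2316, 0.319]
ee_rot: [1.268, 1.17, -1.272]
force: [0.2, -0.4, 0.6]
width: 0.545
```

>>> arm_command:
  motion:
    - [50,0,0,0,0,0,0]
    - [50,0,0,0,0,0,0]

```text
clock: 12.45
position: [0.5336, 0.2321, 0.3212]
ee_rot: [1.271, 1.169, -1.268]
force: [0.0, -0.6, -1.1]
width: 0.54
```

```bash
python3 - <<'E'
from h import *
jaw(); plan([.5335,.2312,.294],-94.8,n=1)
E
```

```text
t 12.45 pos [0.5336 0.2321 0.3212] x [ 0.0013  0.001  -1.    ] jaw deg -94.71 F [ 0.  -0.6 -1.1] w 49.6 q [-1.09  0.57  0.89  1.83 -0.53  0.99 -1.64]
[27.2, -0.0, 0.9, 0.1, -0.1, -0.1]
```

>>> arm_command:
  motion:
    - [50,13,0,1,0,0,0]
    - [50,13.5,0,0,0,0,0]
    - [50,0,0,0,0,0,0]
    - [50,0,0,0,0,0,0]
    - [10,0,0,0,0,0,0]

```text
clock: 13.08
position: [0.5334, 0.231, 0.294]
ee_rot: [1.27, 1.169, -1.269]
force: [0.6, -0.0, 0.3]
width: 0.483
```

>>> arm_command:
  motion:
    - [10,0,0,0,0,0,0]
    - [10,0,0,0,0,0,0]
    - [10,0,0,0,0,0,0]

```text
clock: 13.45
position: [0.5333, 0.2311, 0.2938]
ee_rot: [1.27, 1.169, -1.269]
force: [-1.1, -0.4, 1.4]
width: 0.235
```

```bash
python3 - <<'E'
from h import *
jaw()
E
```

```text
t 13.45 pos [0.5333 0.2311 0.2938] x [ 2.e-04  1.e-04 -1.e+00] jaw deg -94.72 F [-1.1 -0.4  1.4] w 21.6 q [-1.07  0.6   0.86  1.86 -0.56  0.94 -1.61]
```

>>> arm_command:
  motion:
    - [10,-10,0,0,0,0,0]
    - [10,-20,0,0,0,0,0]
    - [10,-30,0,0,0,0,0]
    - [10,-30,0,0,0,0,0]
    - [10,-20,0,0,0,0,0]

```text
clock: 14.08
position: [0.5335, 0.2307, 0.4066]
ee_rot: [1.272, 1.168, -1.268]
force: [-0.2, -0.0, -1.7]
width: 0.239
```

```bash
python3 - <<'E'
from h import *
jaw(); im=shot("wrist"); c=cloud(im); f=im["frame"]
np.savez("w7.npz",c=c,f=f,p=im["state"]["position"],r=im["state"]["ee_rot"])
save(im,"pics/w7.png",scale=1.2)
a=plan([.567,-.2648,.39],-92.1,n=11)
E
```

```text
t 14.075 pos [0.5335 0.2307 0.4066] x [ 0.0021  0.0012 -1.    ] jaw deg -94.75 F [-0.2 -0.  -1.7] w 22.0 q [-1.15  0.48  0.96  1.73 -0.43  1.15 -1.71]
[1.6, 6.7, 44.6, -0.2, -0.0, -0.0]
[1.6, 6.5, 44.7, -0.2, -0.0, -0.0]
[1.6, 6.4, 44.7, -0.2, -0.0, -0.0]
[1.6, 6.3, 44.7, -0.2, -0.0, -0.0]
[1.6, 6.1, 44.7, -0.2, -0.0, -0.0]
[1.6, 5.9, 44.8, -0.2, -0.0, -0.0]
[1.6, 5.7, 44.7, -0.2, -0.0, -0.0]
[1.6, 5.6, 44.8, -0.2, -0.0, -0.0]
[1.6, 5.5, 44.8, -0.2, -0.0, -0.0]
[1.6, 5.3, 44.8, -0.2, -0.0, -0.0]
[1.6, 5.1, 44.9, -0.2, -0.0, -0.0]
```

View pics/w7.png

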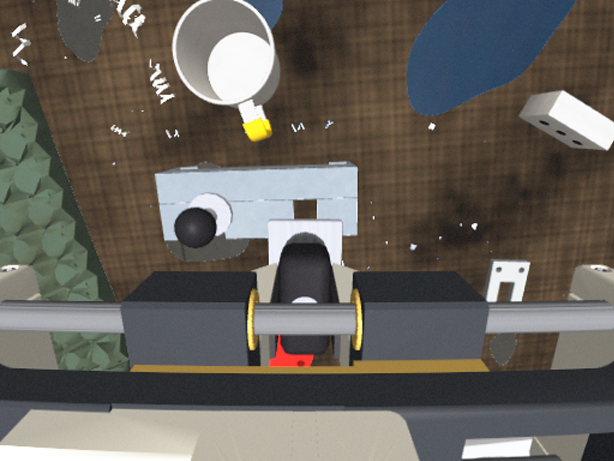

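```bash
python3 - <<'E'
from h import *
np.set_printoptions(precision=3,suppress=True)
d=np.load("w7.npz"); t=(d["c"]-d["p"])@R.from_rotvec(d["r"]).as_matrix()*1000; f=d["f"]
m=(t[...,0]>215)&(t[...,0]<235)&(abs(t[...,2])<32)&(t[...,1]>0)&(t[...,1]<40); p=t[m]
print("foot top",len(p),np.percentile(p,[1,50,99],axis=0))
A=np.c_[p[:,1:],np.ones(len(p))]; print("plane",np.linalg.lstsq(A,p[:,0],rcond=None)[0])
z=np.arange(-20,21,4); e=np.array([p[abs(p[:,2]-a)<2][:,1].max() for a in z]); print("edge",e,np.degrees(np.arctan(np.polyfit(z,e,1)[0])))
for y in (13,16): q=p[abs(p[:,1]-y)<2][:,2]; print("z range",q.min(),q.max())
m=(t[...,0]>138)&(t[...,0]<165)&(abs(t[...,2])<16)&(abs(t[...,1])<40); p=t[m]; print("head",np.percentile(p,[1,50,99],axis=0))
E
```

```text
foot top 1413 [[216.883   0.495 -23.063]
 [223.559  13.362  -0.294]
 [229.352  20.444  21.964]]
plane [  0.115  -0.001 222.103]
edge [20.575 20.451 20.52  20.563 20.575 20.421 20.657 20.444 20.509 20.466
 20.256] -0.22439707259690408
z range -23.258330713281477 22.705834015439564
z range -23.078402455361207 22.583554358144525
head [[140.045 -21.705 -15.299]
 [151.099  11.163  -0.412]
 [164.319  24.407  15.403]]
```

>>> arm_command:
  motion:
    - [10,0,6,45,-0.3,0,0]
    - [10,0,6,45,-0.3,0,0]
    - [10,0,6,45,-0.3,0,0]
    - [10,0,6,45,-0.2,0,0]
    - [10,0,6,45,-0.2,0,0]

```text
clock: 14.75
position: [0.5467, 0.0029, 0.4044]
ee_rot: [1.254, 1.18, -1.252]
force: [-0.1, -0.2, -1.8]
width: 0.236
```

>>> arm_command:
  motion:
    - [10,0,6,45,-0.2,0,0]
    - [10,0,6,45,-0.2,0,0]
    - [10,0,6,45,-0.2,0,0]
    - [10,5,6,45,-0.2,0,0]
    - [10,6,5,45,-0.2,0,0]

```text
clock: 15.38
position: [0.564, -0.2232, 0.3932]
ee_rot: [1.24, 1.188, -1.239]
force: [0.3, -0.3, -1.9]
width: 0.237
```

>>> arm_command:
  motion:
    - [10,10,5,42,-0.2,0,0]
    - [10,0,0,0,0,0,0]
    - [10,0,0,0,0,0,0]

```text
clock: 15.75
position: [0.5672, -0.2636, 0.3829]
ee_rot: [1.238, 1.191, -1.238]
force: [0.1, -0.8, -2.1]
width: 0.238
```

```bash
python3 - <<'E'
from h import *
jaw()
E
```

```text
t 15.75 pos [ 0.5672 -0.2636  0.3829] x [-1.e-04  5.e-04 -1.e+00] jaw deg -92.24 F [ 0.1 -0.8 -2.1] w 21.9 q [-0.21  0.57  0.88  1.65 -0.47  1.15 -0.82]
```

```bash
python3 - <<'E'
from h import *
np.set_printoptions(precision=3,suppress=True)
im=shot("wrist"); s=im["state"]
for t in [(np.load("w7.npz")["c"]-np.load("w7.npz")["p"])@R.from_rotvec(np.load("w7.npz")["r"]).as_matrix()*1000,(cloud(im)-s["position"])@R.from_rotvec(s["ee_rot"]).as_matrix()*1000]:
    m=(t[...,0]>212)&(t[...,0]<240)&(abs(t[...,2])<22)&(abs(t[...,2])>13)&(t[...,1]>-5)&(t[...,1]<19.5); p=t[m]
    for y in range(0,20,3):
        q=p[abs(p[:,1]-y)<1.5]; print(y,len(q),np.median(q[:,0]) if len(q) else "",end="; ")
    p=p[p[:,1]>8];A=np.c_[p[:,1:],np.ones(len(p))]; print("plane",len(p),np.linalg.lstsq(A,p[:,0],rcond=None)[0])
jaw(); plan([.5665,-.2648,.35],-92.1,n=1)
E
```

```text
0 73 223.39046891030608; 3 85 223.37738071439304; 6 92 223.58139695551836; 9 96 223.53937983442262; 12 91 223.47647134375663; 15 96 223.53502190519998; 18 101 223.60019363709756; plane 370 [  0.02    0.002 223.285]
0 70 223.41416749756223; 3 88 223.5421655664797; 6 97 223.55035402903192; 9 94 223.54227886963935; 12 96 223.6727983228762; 15 91 223.52001458832487; 18 101 223.7619455839315; plane 366 [  0.027  -0.001 223.215]
t 15.8 pos [ 0.568 -0.263  0.383] x [ 0.     0.001 -1.   ] jaw deg -92.16 F [ 0.7  0.2 -2. ] w 21.7 q [-0.21  0.57  0.88  1.65 -0.47  1.15 -0.82]
[33.0, -0.9, 1.9, -0.1, -0.0, -0.0]
```

>>> arm_command:
  motion:
    - [10,25,-1,1.5,0,0,0]
    - [10,0,0,0,0,0,0]
    - [10,0,0,0,0,0,0]
    - [10,0,0,0,0,0,0]

```text
clock: 16.3
position: [0.5665, -0.2651, 0.3587]
ee_rot: [1.238, 1.19, -1.236]
force: [-0.3, 0.3, -1.1]
width: 0.237
```

```bash
python3 - <<'E'
from h import *
jaw(); plan([.5665,-.2648,.310],-92.1,n=4)
E
```

```text
t 16.3 pos [ 0.5665 -0.2651  0.3587] x [ 1.3e-03 -3.0e-04 -1.0e+00] jaw deg -92.18 F [-0.3  0.3 -1.1] w 21.8 q [-0.2   0.59  0.87  1.68 -0.49  1.11 -0.8 ]
[12.2, -0.0, -0.1, -0.0, 0.0, -0.0]
[12.2, -0.1, -0.1, -0.0, 0.0, -0.0]
[12.1, 0.0, -0.1, -0.0, 0.0, -0.0]
[12.2, -0.0, -0.1, -0.0, 0.0, -0.0]
```

>>> arm_command:
  motion:
    - [10,10,0,0,0,0,0]
    - [10,10,0,0,0,0,0]
    - [10,10,0,0,0,0,0]
    - [10,10,0,0,0,0,0]
    - [10,8,0,0,0,0,0]

```text
clock: 16.92
position: [0.5661, -0.2653, 0.3088]
ee_rot: [1.238, 1.191, -1.238]
force: [-0.3, 0.1, -1.2]
width: 0.239
```

>>> arm_command:
  motion:
    - [10,3,0,0,0,0,0]
    - [10,2,0,0,0,0,0]
    - [10,0,0,0,0,0,0]
    - [10,0,0,0,0,0,0]

```text
clock: 17.42
position: [0.5662, -0.2654, 0.305]
ee_rot: [1.238, 1.19, -1.237]
force: [0.0, -0.1, -2.0]
width: 0.234
```

```bash
python3 - <<'E'
from h import *
jaw(); im=shot("wrist"); c=cloud(im)
np.savez("w8.npz",c=c,f=im["frame"],p=im["state"]["position"],r=im["state"]["ee_rot"])
save(im,"pics/w8.png",scale=1.2)
E
```

```text
t 17.425 pos [ 0.5662 -0.2654  0.305 ] x [ 5.e-04 -1.e-04 -1.e+00] jaw deg -92.22 F [ 0.  -0.1 -2. ] w 21.6 q [-0.17  0.64  0.82  1.73 -0.55  1.01 -0.75]
```

View pics/w8.png

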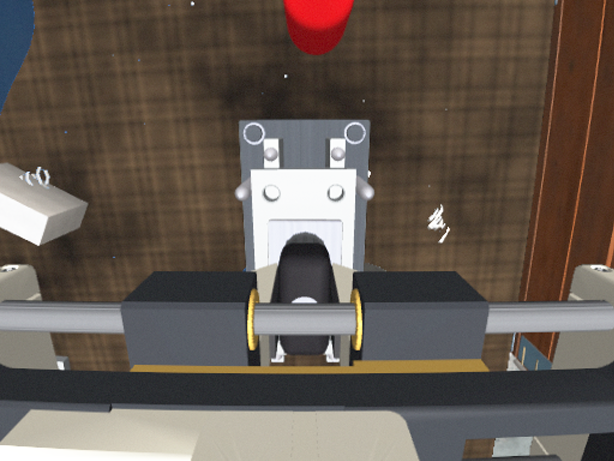

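>>> arm_command:
  motion:
    - [10,2,0,0,0,0,0]
    - [10,3,0,0,0,0,0]
    - [10,3,0,0,0,0,0]
    - [10,3,0,0,0,0,0]
    - [10,0,0,0,0,0,0]
  newtons: 50

```text
clock: 18.1
position: [0.5663, -0.2656, 0.2944]
ee_rot: [1.238, 1.19, -1.237]
force: [-1.7, 0.9, 7.5]
width: 0.238
```

>>> arm_command:
  motion:
    - [10,2,0,0,0,0,0]
    - [10,1.5,0,0,0,0,0]
    - [10,0,0,0,0,0,0]
    - [10,0,0,0,0,0,0]

```text
clock: 18.6
position: [0.5663, -0.2657, 0.2912]
ee_rot: [1.238, 1.19, -1.237]
force: [-1.6, 2.2, 9.9]
width: 0.234
```

```bash
python3 - <<'E'
from h import *
jaw(); plan([.5665-.0225,-.2648+.0008,.2905],-92.1,n=6)
im=shot("wrist"); s=im["state"]; t=(cloud(im)-s["position"])@R.from_rotvec(s["ee_rot"]).as_matrix()*1000
m=(t[...,0]>195)&(t[...,0]<235)&(abs(t[...,2])<22)&(abs(t[...,2])>13)&(t[...,1]>5)&(t[...,1]<19.5); print("foot top tool x",np.median(t[m][:,0]))
m=(t[...,0]>130)&(t[...,0]<160)&(abs(t[...,2])<7)&(t[...,1]>8)&(t[...,1]<20); print("head top",np.median(t[m][:,0]))
E
```

```text
t 18.6 pos [ 0.5663 -0.2657  0.2912] x [ 1.3e-03 -1.0e-04 -1.0e+00] jaw deg -92.23 F [-1.6  2.2  9.9] w 21.5 q [-0.16  0.66  0.81  1.74 -0.56  0.98 -0.74]
[0.1, -3.7, -0.1, -0.0, 0.0, -0.0]
[0.1, -3.7, -0.2, -0.0, 0.0, -0.0]
[0.1, -3.8, -0.1, -0.0, 0.0, -0.0]
[0.1, -3.7, -0.1, -0.0, 0.0, -0.0]
[0.1, -3.7, -0.2, -0.0, 0.0, -0.0]
[0.1, -3.7, -0.1, -0.0, 0.0, -0.0]
foot top tool x 210.94565152304477
head top 150.52386193041872
```

>>> arm_command:
  motion:
    - [10,0.3,-3.5,-0.2,0,0,0]
    - [10,0,-4,-0.2,0,0,0]
    - [10,0,-4,-0.2,0,0,0]
    - [10,0,-4,-0.2,0,0,0]
    - [10,0,-4,-0.2,0,0,0]

```text
clock: 19.27
position: [0.5486, -0.2647, 0.292]
ee_rot: [1.238, 1.183, -1.234]
force: [5.9, -2.4, 9.8]
width: 0.234
```

>>> arm_command:
  motion:
    - [10,0,-2.5,-0.2,0,0,0]
    - [10,0,0,0,0,0,0]
    - [10,0,0,0,0,0,0]

```text
clock: 19.65
position: [0.5459, -0.2644, 0.2919]
ee_rot: [1.238, 1.184, -1.235]
force: [4.8, -1.7, 9.0]
width: 0.238
```

```bash
python3 - <<'E'
from h import *
jaw()
im=shot("wrist"); s=im["state"]; c=cloud(im); t=(c-s["position"])@R.from_rotvec(s["ee_rot"]).as_matrix()*1000
m=(t[...,0]>195)&(t[...,0]<218)&(abs(t[...,2])<22)&(abs(t[...,2])>13)&(t[...,1]>5)&(t[...,1]<40); p=t[m]
for y in range(6,40,3): 
    q=p[abs(p[:,1]-y)<1.5]; print(y,len(q),np.median(q[:,0]).round(1),end="; ")
m=np.all((c>[.45,-.34,.067])&(c<[.65,-.18,.075]),-1)&(im["frame"].min(-1)>140); p=c[m]; print("plate x max",np.percentile(p[:,0],99.5))
save(im,"pics/w9.png",scale=1.2)
E
```

```text
t 19.65 pos [ 0.5459 -0.2644  0.2919] x [ 0.006 -0.003 -1.   ] jaw deg -92.21 F [ 4.8 -1.7  9. ] w 21.9 q [-0.17  0.63  0.82  1.8  -0.56  0.95 -0.73]
6 81 211.5; 9 101 211.4; 12 109 211.5; 15 106 211.6; 18 115 211.7; 21 79 213.5; 24 0 nan; 27 1 217.5; 30 0 nan; 33 0 nan; 36 0 nan; 39 0 nan; plate x max 0.6259976430953509
  return _methods._mean(a, axis=axis, dtype=dtype,
  ret = ret.dtype.type(ret / rcount)
```

```bash
python3 - <<'E'
from h import *
for n in ("w5","w4","w3"):
    c=np.load(n+".npz")["c"]
    m=np.all((c>[.50,-.276,.0375])&(c<[.60,-.252,.045]),-1); p=c[m]; print(n,len(p),np.percentile(p,[2,50,98],axis=0).round(4).tolist(), p[p[:,2]>.0415].mean(0).round(4))
E
```

```text
w5 187 [[0.529, -0.2757, 0.0383], [0.534, -0.2644, 0.0422], [0.5383, -0.253, 0.0442]] [ 0.5334 -0.2638  0.0427]
w4 372 [[0.5293, -0.2758, 0.0384], [0.5347, -0.2642, 0.0424], [0.538, -0.2525, 0.0441]] [ 0.5334 -0.2643  0.0428]
w3 249 [[0.5275, -0.2755, 0.0385], [0.5327, -0.265, 0.0426], [0.5373, -0.2541, 0.0444]] [ 0.5323 -0.2647  0.043 ]
```

>>> arm_command:
  motion:
    - [10,0,-1.5,0,0,0,0]
    - [10,0,-1.3,0,0,0,0]
    - [10,0,0,0,0,0,0]
    - [10,0,0,0,0,0,0]

```text
clock: 20.2
position: [0.5433, -0.2642, 0.2919]
ee_rot: [1.238, 1.184, -1.234]
force: [4.8, -2.7, 9.9]
width: 0.232
```

```bash
python3 - <<'E'
from h import *
jaw()
im=shot("wrist"); s=im["state"]; c=cloud(im)
m=np.all((c>[.53,-.31,.077])&(c<[.60,-.22,.083]),-1); p=c[m]; print("foot rear edge x",np.percentile(p[:,0],[98,99.5]),len(p), np.median(p[:,2]))
E
```

```text
t 20.2 pos [ 0.5433 -0.2642  0.2919] x [ 0.0061 -0.003  -1.    ] jaw deg -92.21 F [ 4.8 -2.7  9.9] w 21.4 q [-0.17  0.63  0.82  1.8  -0.55  0.95 -0.72]
foot rear edge x [0.5652895  0.56568551] 1415 0.08039400251690795
```

>>> arm_command:
  motion:
    - [10,-1,0,0,0,0,0]
    - [10,-1,0,0,0,0,0]
    - [10,-1,0,0,0,0,0]
    - [10,-1,0,0,0,0,0]
    - [10,-1,0,0,0,0,0]

```text
clock: 20.88
position: [0.5431, -0.2642, 0.2967]
ee_rot: [1.238, 1.184, -1.235]
force: [4.7, -0.7, 6.7]
width: 0.231
```

>>> arm_command:
  motion:
    - [10,-0.5,0,0,0,0,0]
    - [10,-0.5,0,0,0,0,0]
    - [10,0,0,0,0,0,0]

```text
clock: 21.25
position: [0.543, -0.2642, 0.2976]
ee_rot: [1.238, 1.185, -1.235]
force: [5.1, -2.0, 5.9]
width: 0.242
```

>>> arm_command:
  motion:
    - [10,-0.5,0,0,0,0,0]
    - [10,-0.5,0,0,0,0,0]
    - [10,0,0,0,0,0,0]

```text
clock: 21.62
position: [0.543, -0.2641, 0.2985]
ee_rot: [1.238, 1.185, -1.235]
force: [4.1, -1.9, 7.0]
width: 0.238
```

>>> arm_command:
  motion:
    - [10,-0.5,0,0,0,0,0]
    - [10,0,0,0,0,0,0]

```text
clock: 21.88
position: [0.5428, -0.2641, 0.2988]
ee_rot: [1.238, 1.185, -1.235]
force: [4.7, -1.1, 6.5]
width: 0.239
```

```bash
cat > ft.py <<'E'
from h import *
jaw()
im=shot("wrist"); s=im["state"]; t=(cloud(im)-s["position"])@R.from_rotvec(s["ee_rot"]).as_matrix()*1000
m=(t[...,0]>200)&(t[...,0]<230)&(abs(t[...,2])<22)&(abs(t[...,2])>13)&(t[...,1]>5)&(t[...,1]<19); print("plunger est mm",223.5-np.median(t[m][:,0]))
E
python3 ft.py
```

```text
t 21.875 pos [ 0.5428 -0.2641  0.2988] x [ 0.0046 -0.0025 -1.    ] jaw deg -92.21 F [ 4.7 -1.1  6.5] w 22.0 q [-0.18  0.62  0.83  1.8  -0.55  0.96 -0.73]
plunger est mm 5.089847974177843
```

>>> arm_command:
  motion:
    - [10,-0.5,0,0,0,0,0]
    - [10,-0.5,0,0,0,0,0]
    - [10,0,0,0,0,0,0]
    - [10,0,0,0,0,0,0]

```text
clock: 22.42
position: [0.5425, -0.2639, 0.2991]
ee_rot: [1.238, 1.186, -1.236]
force: [5.2, -3.3, 0.5]
width: 0.239
```

```bash
python3 ft.py
```

```text
t 22.425 pos [ 0.5425 -0.2639  0.2991] x [ 0.0033 -0.0023 -1.    ] jaw deg -92.22 F [ 5.2 -3.3  0.5] w 21.9 q [-0.18  0.62  0.83  1.8  -0.54  0.97 -0.73]
plunger est mm 5.021817401706528
```

>>> arm_command:
  motion:
    - [10,0,0.7,0.4,0,0,0]
    - [10,0,0.7,0.4,0,0,0]
    - [10,0,0,0,0,0,0]
    - [10,0,0,0,0,0,0]

```text
clock: 22.98
position: [0.5432, -0.2643, 0.2989]
ee_rot: [1.238, 1.189, -1.237]
force: [4.1, -1.6, 5.7]
width: 0.238
```

```bash
python3 ft.py
```

```text
t 22.975 pos [ 0.5432 -0.2643  0.2989] x [ 1.3e-03 -7.0e-04 -1.0e+00] jaw deg -92.22 F [ 4.1 -1.6  5.7] w 21.9 q [-0.17  0.62  0.82  1.79 -0.54  0.97 -0.73]
plunger est mm 5.010846314836073
```

>>> arm_command:
  motion:
    - [10,-0.4,0.5,0.3,0,0,0]
    - [10,-0.4,0.5,0.2,0,0,0]
    - [10,0,0,0,0,0,0]
    - [10,0,0,0,0,0,0]

```text
clock: 23.52
position: [0.5436, -0.2645, 0.299]
ee_rot: [1.238, 1.191, -1.238]
force: [1.3, -1.7, 0.6]
width: 0.236
```

```bash
python3 ft.py
```

```text
t 23.525 pos [ 0.5436 -0.2645  0.299 ] x [-6.e-04  2.e-04 -1.e+00] jaw deg -92.22 F [ 1.3 -1.7  0.6] w 21.7 q [-0.17  0.62  0.82  1.79 -0.54  0.97 -0.73]
plunger est mm 4.815076156130317
```

>>> arm_command:
  motion:
    - [21,0,0,0,0,0,0]
    - [24,0,0,0,0,0,0]
    - [34,0,0,0,0,0,0]
    - [44,0,0,0,0,0,0]
    - [44,0,0,0,0,0,0]
  newtons: 10

```text
clock: 24.2
position: [0.5437, -0.2645, 0.2991]
ee_rot: [1.238, 1.191, -1.238]
force: [0.3, 0.2, -0.2]
width: 0.477
```

```bash
python3 ft.py
```

```text
t 24.2 pos [ 0.5437 -0.2645  0.2991] x [-3.e-04  3.e-04 -1.e+00] jaw deg -92.22 F [ 0.3  0.2 -0.2] w 43.9 q [-0.17  0.62  0.82  1.79 -0.54  0.97 -0.73]
plunger est mm 4.719362538413918
```

Released without any shift. Retreat and check.

>>> arm_command:
  motion:
    - [50,-10,0,0,0,0,0]
    - [50,-30,0,0,0,0,0]
    - [50,-40,0,0,0,0,0]
    - [50,-30,-40,0,0,0,0]
    - [50,0,0,0,0,0,0]

```text
clock: 24.88
position: [0.5016, -0.2647, 0.4124]
ee_rot: [1.241, 1.186, -1.237]
force: [1.0, -0.0, 0.6]
width: 0.544
```

```bash
python3 - <<'E'
from h import *
np.set_printoptions(precision=4,suppress=True)
jaw(); im=shot("wrist"); c=cloud(im); f=im["frame"]; save(im,"pics/w10.png",scale=1.2)
def fit(n,lo,hi,cond=True):
    m=np.all((c>lo)&(c<hi),-1)&cond; p=c[m]
    A=np.c_[p[:,:2]-p[:,:2].mean(0),np.ones(len(p))]; print(n,len(p),"plane",np.linalg.lstsq(A,p[:,2],rcond=None)[0],"rect",cv2.minAreaRect((p[:,:2]*1000).astype(np.float32)))
fit("plate",[.45,-.34,.068],[.65,-.18,.0755],f.min(-1)>140)
fit("foot",[.50,-.31,.077],[.60,-.22,.0835],f.min(-1)>100)
fit("head",[.50,-.31,.142],[.60,-.22,.156])
for t in ["clamp_head","plate_mid","oiler"]: print(t,[(round(d["p"],2),np.round(d["point"],4).tolist()) for d in pinpoint("wrist",t)][:3])
im=shot("top")
for t in ["gauge_block","pin","oiler","mug","clamp"]: print(t,[(round(d["p"],2),np.round(d["point"],3).tolist()) for d in pinpoint("top",t)][:2])
E
```

```text
t 24.875 pos [ 0.5016 -0.2647  0.4124] x [ 0.0037 -0.0006 -1.    ] jaw deg -92.4 F [ 1.  -0.   0.6] w 50.0 q [-0.27  0.44  0.95  1.76 -0.39  1.14 -0.81]
plate 4592 plane [ 0.0012 -0.0002  0.0722] rect ((552.6780395507812, -264.7915954589844), (85.94662475585938, 147.6837921142578), 88.14889526367188)
foot 748 plane [-0.0069 -0.0001  0.0801] rect ((540.2041625976562, -263.79986572265625), (46.101097106933594, 46.0360107421875), 87.63848114013672)
head 1382 plane [-0.0075  0.007   0.1478] rect ((543.64453125, -264.06689453125), (21.9544734954834, 47.280601501464844), 88.19784545898438)
clamp_head [(0.74, [0.5435, -0.262, 0.1373])]
plate_mid [(0.97, [0.3931, -0.0028, 0.0029]), (0.89, [0.5463, -0.2613, 0.0657])]
oiler []
gauge_block [(0.92, [0.599, -0.039, 0.001]), (0.43, [0.534, -0.266, 0.04])]
pin [(0.74, [0.536, 0.316, 0.061])]
oiler [(0.75, [0.713, -0.283, -0.002])]
mug [(0.61, [0.66, 0.279, 0.004])]
clamp [(0.21, [0.656, 0.282, -0.001])]
```

View pics/w10.png

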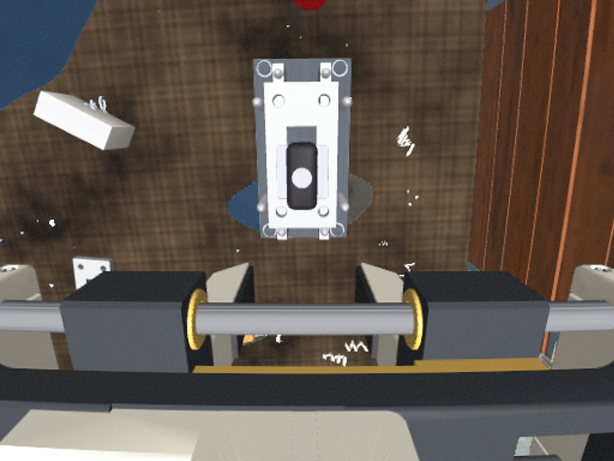

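```bash
python3 -c "
from h import *
print(arm.sign_off()); jaw()"
```

```text
the job is handed in; nothing more can be done
None
the job is handed in; nothing more can be done
```

The plate is in the nest and clamped, and I handed the job in at about 25 s of the 54 s allowed. The sign-off gives no verdict.

**What I did:**
- I laid the larger light-metal plate in the nest.
- I took the bar-headed clamp from the rack, stood it in the slot and pressed its plunger about 12.5 mm.
- I slid the hook under the post and eased the head up in small steps until the vertical force at the wrist fell to about 0.5 N. I then relieved the side load and let go; nothing moved when the fingers opened.

**Last checks:**
- **Plate:** its top is flat at 72.2 mm, against 72 mm expected.
- **Clamp:** the foot lies flat on the plate. The head top is at 147.8 mm, which matches the clamped position. Plunger travel is estimated at 4.7–5.0 mm, against 5 mm expected, and the axes of the clamp and fixture agree to within about 0.5°. The hook itself was not visible under the plate, so I inferred its seat from the head height, the drop in force and the measured post position.
- **Other items:** the networks still find the pin, oiler, mug and gauge block where they started, within 5 mm, about the network error.
- **Disagreements:** before I relieved the side load, the sideways force on the wrist was about 5 N. The last top-camera search for the clamp gave only a weak false match on the mug (p 0.21), so I relied on the wrist measurements instead.

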